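# Load the woodturner's sharpening station under its dust cover

### The arm

A 6-joint arm with a two-finger parallel gripper is mounted at the origin on the work surface. World frame = base frame: x ahead of the robot, y to its left, z up, the work surface at z = 0. Lengths are in m, angles in rad, forces in N, time in s.
With the tool pointing down it reaches from about 0.3 to 0.875 m from the base axis. Payload 6.4 kg.
Tool frame: the origin (TCP) lies on the centre line of the jaws, within the pads' length; the fingertips stand ctrl.tip_extent ahead of it and the grasp point (between the pads) lies 8 mm behind it (ctrl.tip_extent is the distance from the TCP to the fingertips, in m); z points along the fingers, y is the line along which they close (so a half turn about z gives the same grasp; the last joint's range is limited). The gripper opens to 85 mm and grips with 20 to 120 N. Pads are 22 mm wide; open, the fingers measure 114 mm over their backs; the gripper's body (76 mm by 85 mm) begins 54 mm behind the grasp point. The pads swing forward as they close: fully open they stand 13 mm farther back than shut.
Start: joints at [1.062, 0.181, 1.607, -0, 1.354, -0.206], TCP at [0.171, 0.549, 0.242] pointing down, gripper open.
Joint ranges: [-2.99, 2.99], [-0.89, 2.07], [0.3, 2.58], [-1.14, 4.28], [0, 2.63], [-3.12, 3.12]. Speed limits (rad/s): [2.57, 2.57, 3.01, 3.14, 3.14, 3.14].

### API

Orientations are given as a unit quaternion [w, x, y, z].
In Python, from bench import ctrl gives the robot as it stands.
- The arm moves only by the shell command python3 -m handwheel 'ROWS'. ROWS is JSON, a list of rows, each a list of 7 numbers: the turn, a rotation vector about the tool's x, y, z as a fraction of full scale, then the shift along the tool's x, y, z as a fraction of full scale, then the opening, from 0 (shut) to 1 (fully open). In form: [[rx, ry, rz, x, y, z, jaw], ...]. A call has exactly 8 rows; each row shifts and turns the commanded pose from where the row before left it, along the tool's axes as they then stand; what a row does not reach is not made up. Full scale, the value 1, is 300 mm for a shift and pi rad for a turn. A row lasts 1/10 s, in which the tool goes at most 50 mm and 8.59 degrees, less where a joint would pass 70% of its speed; a pose out of reach is approached as far as the arm can. A call with a number of a shift or a turn outside -1 to 1 is refused whole. A call with a gripper value outside its range is refused whole. The fingers move at their own pace and stop on an object; the grip force is fixed at half the most. Time passes only in rows, so rows that do not move let the fingers close, or fill a call up. It gives the time, the measured TCP pose, the force, the opening and the grip force at its end, in the units of the state.
- ctrl.get_obs(): the state, without advancing time (a new reading comes with each control period).
- ctrl.camera(name): name is "scene" or "top" or "wrist"; returns the picture (480x640x3 uint8, blue, green, red); there is no depth.
- ctrl.camera_model(name): a dict with "camera_matrix" (3x3 intrinsics, pixels), "cam_to_world" (4x4, takes a point from camera to world coordinates). Camera axes: x right, y up, looking along -z (the intrinsics and any distortion apply to the point x, -y, -z); pixel columns grow to the right and rows downward; lengths in m; the calibration is good to about 2 mm. A picture is of the moment at which its call begins: read the wrist's pose just before it. camera_model takes no time and is no camera call; for the wrist camera it gives the pose at the moment of the call.
- ctrl.hand_in(): hands the job in; it is judged then, once.
The state is a dict: "time_s": time; "q": joint angles; "dq": joint speeds; "joint_efforts": joint torques, N m; "eef_pos": TCP position; "eef_rot": TCP orientation; "wrist_force": force on the tool from outside, world axes, zero at the start; "torque": the same for the moment, N m; "opening": opening from 0.0 (shut) to 1.0 (fully open); "grasp_force": force on a finger pad.
Only numpy, scipy, OpenCV 4.12 (cv2) and the standard library are available. Lean on these libraries where they do the work, as an engineer would, in place of code of your own. Each camera call takes 0.05 s, during which the arm holds its last target. There are 200 camera calls.

### The job

Lift the blue dust cover off the sharpening station and stand it on the bench beside it. Put every honing plate that is on the bench into the station, one to a bay, and press each one fully down until it lies level and flush with the deck, then set the cover squarely back on, fully down and level on the yellow rims. Leave the oil bottle, the bowl and the brush where they are.

Things in the scene. Friction and masses are not known exactly. Their poses are not given: they have to be found in the camera images.
- station: Sharpening station, fixed: grey block 108 (x) x 208 (y) x 40 mm high, origin at the centre of its underside. Its top (deck, 40 mm above the bench) has four equal bays in a row along its y, each 76 (x) x 36 (y) x 12 mm deep. Along both long edges (x = -54..-46 and 46..54 mm) runs a yellow rim strip standing 6 mm above the deck (rim top 46 mm above the bench); none at the short ends.
- bay1 (a point): Centre of the mouth of bay 1, at deck height (40 mm above the bench); axes as the station's. Bays are 50 mm apart, centre to centre.
- bay2 (a point): Centre of the mouth of bay 2, at deck height (40 mm above the bench); axes as the station's. Bays are 50 mm apart, centre to centre.
- bay3 (a point): Centre of the mouth of bay 3, at deck height (40 mm above the bench); axes as the station's. Bays are 50 mm apart, centre to centre.
- bay4 (a point): Centre of the mouth of bay 4, at deck height (40 mm above the bench); axes as the station's. Bays are 50 mm apart, centre to centre.
- pad1 (a joint): White lift pad forming the floor of bay 1, 66 x 27 mm. 0 = fully raised (its top 4 mm below the deck), 0.008 m = fully down (its top 12 mm below the deck). It slides stiffly: about 6 N pushes it down and it stays where left; it holds up the weight of a plate. It starts 0 to 1.5 mm down.
- pad2 (a joint): White lift pad forming the floor of bay 2, 66 x 27 mm. 0 = fully raised (its top 4 mm below the deck), 0.008 m = fully down (its top 12 mm below the deck). It slides stiffly: about 6 N pushes it down and it stays where left; it holds up the weight of a plate. It starts 0 to 1.5 mm down.
- pad3 (a joint): White lift pad forming the floor of bay 3, 66 x 27 mm. 0 = fully raised (its top 4 mm below the deck), 0.008 m = fully down (its top 12 mm below the deck). It slides stiffly: about 6 N pushes it down and it stays where left; it holds up the weight of a plate. It starts 0 to 1.5 mm down.
- pad4 (a joint): White lift pad forming the floor of bay 4, 66 x 27 mm. 0 = fully raised (its top 4 mm below the deck), 0.008 m = fully down (its top 12 mm below the deck). It slides stiffly: about 6 N pushes it down and it stays where left; it holds up the weight of a plate. It starts 0 to 1.5 mm down.
- plate1_center (a point): Honing plate, red body with steel-grey abrasive on both faces, flat block 70 (its x) x 30 (its y) x 12 mm thick (z), 90 g; this point is its centre. May be absent. Either face up, either way round and any bay will do. Laid on a raised pad it stands about 8 mm proud of the deck; pressed fully down (pad at 0.008) its top is flush with the deck.
- plate2_center (a point): Honing plate, green body with steel-grey abrasive on both faces, flat block 70 (its x) x 30 (its y) x 12 mm thick (z), 90 g; this point is its centre. May be absent. Either face up, either way round and any bay will do. Laid on a raised pad it stands about 8 mm proud of the deck; pressed fully down (pad at 0.008) its top is flush with the deck.
- plate3_center (a point): Honing plate, orange body with steel-grey abrasive on both faces, flat block 70 (its x) x 30 (its y) x 12 mm thick (z), 90 g; this point is its centre. May be absent. Either face up, either way round and any bay will do. Laid on a raised pad it stands about 8 mm proud of the deck; pressed fully down (pad at 0.008) its top is flush with the deck.
- plate4_center (a point): Honing plate, white body with steel-grey abrasive on both faces, flat block 70 (its x) x 30 (its y) x 12 mm thick (z), 90 g; this point is its centre. May be absent. Either face up, either way round and any bay will do. Laid on a raised pad it stands about 8 mm proud of the deck; pressed fully down (pad at 0.008) its top is flush with the deck.
- cover_grip (a point): Centre of the black grip of the blue dust cover (about 250 g): an upright bar 14 mm thick (x), 90 mm long (y), 32 mm high, on the middle of the cover's flat top panel. This point is 16 mm above the panel's top, 16 mm below the grip's top and 35 mm above the skirt's lower edge. With the cover seated it is 67 mm above the bench, over the station's centre. It starts seated.
- cover_under (a point): Centre of the underside of the cover's 5 mm top panel, 21 mm below the grip's centre. The cover is a shallow inverted tray, 127 (x) x 227 (y) mm at the lower edge, with a skirt 14 mm deep that flares outwards downwards. Seated, this underside rests on both yellow rims, the skirt outside the block, long side along the station's long side, either way round; play 2.5 mm each way.
- oil_center (a point): Bystander: amber bottle of honing oil, 52 mm diameter, 140 mm tall; point at its middle.
- bowl_center (a point): Bystander: turned wooden bowl, 110 mm across, 50 mm tall; point at half height.
- brush_mid (a point): Bystander: bench brush lying on the bench beyond the station; point at its middle.
There are look-alikes about, which are no part of the job. Leave any brown or turquoise look-alike of the part that bears plate1_center alone.

How it is judged:
On the way, in this order (a step that is already met when the one before it is completed fails the run):
1. the cover stands on the bench, clear of the station (height (world z) of cover_grip below 0.042 m and angle between cover_grip's own z axis and vertical below 0.1 rad and horizontal distance between cover_grip and station above 0.1 m), for 0.2 s.
2. every plate present lies in a bay, level and flush with the deck (z of plate1_center in the frame of station between 0.0322 and 0.0358 m and x of plate1_center in the frame of station between -0.006 and 0.006 m and y of plate1_center in the frame of station between -0.082 and 0.082 m and angle between the z axis of each of plate1_center, plate2_center, plate3_center, plate4_center and the z axis of station, either way round below 0.05 rad and z of plate2_center in the frame of station between 0.0322 and 0.0358 m and x of plate2_center in the frame of station between -0.006 and 0.006 m and y of plate2_center in the frame of station between -0.082 and 0.082 m and z of plate3_center in the frame of station between 0.0322 and 0.0358 m and x of plate3_center in the frame of station between -0.006 and 0.006 m and y of plate3_center in the frame of station between -0.082 and 0.082 m and z of plate4_center in the frame of station between 0.0322 and 0.0358 m and x of plate4_center in the frame of station between -0.006 and 0.006 m and y of plate4_center in the frame of station between -0.082 and 0.082 m), for 0.2 s.
At the end, for the whole second after the job is handed in: Every plate present lies in a bay of the station, its top flush with the deck within 1.8 mm and level within 0.05 rad; the cover sits on both rims, height within about 2 mm, centred within 6 mm, level within 0.03 rad and square within 0.08 rad (all of step 2 and z of cover_grip in the frame of station between 0.065 and 0.0695 m and x of cover_grip in the frame of station between -0.006 and 0.006 m and y of cover_grip in the frame of station between -0.006 and 0.006 m and angle between cover_grip's own z axis and vertical below 0.03 rad and angle between the x axis of cover_grip and the x axis of station, either way round below 0.08 rad); the robot touches nothing.
It fails at once if the oil bottle is moved more than 3 cm (distance of oil_center from where it was at the start of the episode above 0.03 m).
It fails at once if the bowl is moved more than 3 cm (distance of bowl_center from where it was at the start of the episode above 0.03 m).
It fails at once if the brush is moved more than 3 cm (distance of brush_mid from where it was at the start of the episode above 0.03 m).
Of plate1, plate2, plate3, plate4 only 3 to 4 are there at a start; the rules pass over those that are not, and their reading is None.
At some moment in a run one of plate1, plate2, plate3, plate4 may be knocked a few centimetres aside while the robot is not near it.
Once in a run the grip may slacken for a moment while it holds something.
It also fails if it takes over 210 s, if anything falls off the work surface, if the arm or the gripper's body presses on something with over 40 N, if the wrist force passes 120 N, or if a joint passes its speed limit or range.

## Working session

There is one attempt and no reset: what is moved stays moved. The work goes in short steps, Python scripts to look and compute and a shell command to move; the robot and the scene stay as the last step left them, time stands still between calls to the robot, and variables do not carry over. Pictures are saved under pics/ and viewed, at most 14 in all, crops included, and the job is handed in when it is done.

```bash
ls; mkdir -p pics; python3 - <<'E'
from bench import ctrl
import cv2,numpy as np
for n in("top","scene"):
    cv2.imwrite(f"pics/{n}0.png",ctrl.camera(n)); m=ctrl.camera_model(n); print(n,np.round(m["camera_matrix"],1).tolist(),np.round(m["cam_to_world"],3).tolist(),[k for k in m])
o=ctrl.get_obs();print(ctrl.tip_extent,{k:np.round(v,3).tolist() for k,v in o.items()})
E
```

```text
pics
top [[451.5, 0.0, 315.3], [0.0, 451.5, 237.9], [0.0, 0.0, 1.0]] [[-0.005, 0.995, -0.101, 0.439], [-1.0, -0.005, 0.007, 0.015], [0.006, 0.101, 0.995, 1.071], [0.0, 0.0, 0.0, 1.0]] ['camera_matrix', 'cam_to_world']
scene [[445.2, 0.0, 321.8], [0.0, 445.2, 235.4], [0.0, 0.0, 1.0]] [[-0.515, -0.65, 0.559, 1.114], [0.857, -0.402, 0.323, 0.344], [0.015, 0.645, 0.764, 0.842], [0.0, 0.0, 0.0, 1.0]] ['camera_matrix', 'cam_to_world']
0.011 {'time_s': 0.1, 'q': [1.062, 0.181, 1.608, 0.0, 1.354, -0.206], 'dq': [0.001, 0.0, -0.002, -0.001, -0.001, 0.001], 'joint_efforts': [0.001, -44.588, -35.224, -0.0, 0.004, -0.0], 'eef_pos': [0.171, 0.548, 0.242], 'eef_rot': [-0.0, 0.151, 0.989, -0.001], 'wrist_force': [-0.917, 0.1, 0.656], 'torque': [-0.029, -0.01, 0.041], 'grasp_force': 0.0, 'opening': 0.995}
```

View pics/top0.png

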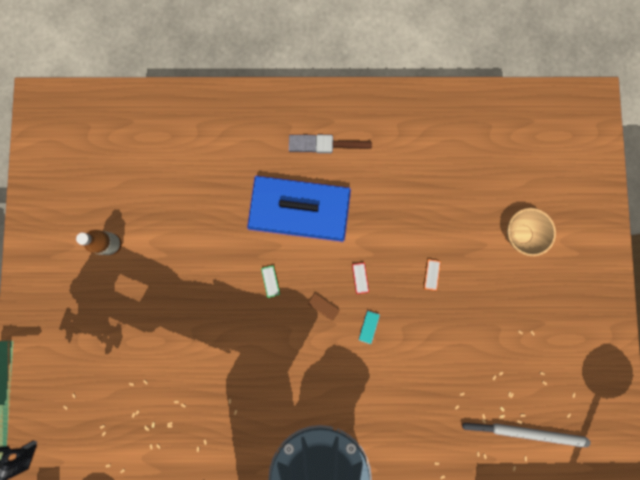

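View pics/scene0.png

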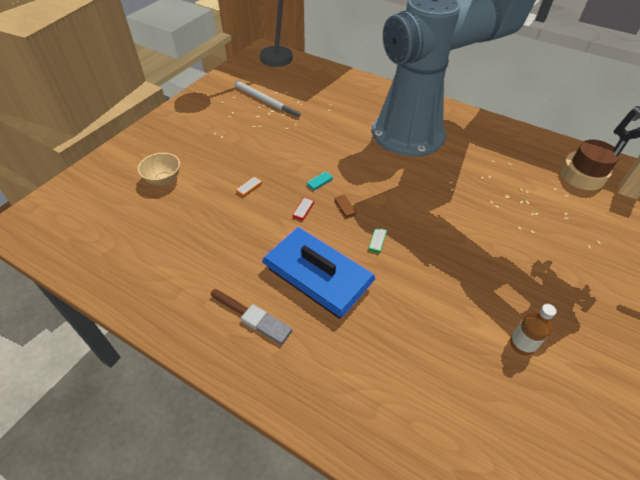

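The top view shows the cover at (299,208) and its grip at (299,205). Plates: green (270,281), red (361,277), orange (432,274); no white plate is visible. Look-alikes: turquoise (369,327), brown (323,305). The oil bottle is at (100,241), the bowl at (531,232) and the brush at (330,144).

```bash
cat > h.py <<'E'
from bench import ctrl
import cv2,numpy as np
from scipy.spatial.transform import Rotation as R
def obs(): return ctrl.get_obs()
def Rt(o): w,x,y,z=o["eef_rot"]; return R.from_quat([x,y,z,w])
def cam(n,save=None):
    m=ctrl.camera_model(n); im=ctrl.camera(n)
    if save: cv2.imwrite("pics/"+save,im)
    return im,m
def ray(m,uv,z):
    uv=np.atleast_2d(uv).astype(float);K=m["camera_matrix"];T=np.array(m["cam_to_world"])
    d=np.c_[(uv[:,0]-K[0][2])/K[0][0],-(uv[:,1]-K[1][2])/K[1][1],-np.ones(len(uv))]@T[:3,:3].T
    return T[:3,3]+d*((z-T[2,3])/d[:,2])[:,None]
def proj(m,p):
    K=np.array(m["camera_matrix"]);T=np.array(m["cam_to_world"]);c=T[:3,:3].T@(np.array(p)-T[:3,3])
    return np.array([K[0,0]*c[0]/-c[2]+K[0,2],-K[1,1]*c[1]/-c[2]+K[1,2]])
def rect(P):
    """min area rect of world xy points: centre, (long,short) mm, yaw of long axis"""
    r=cv2.minAreaRect((np.asarray(P)[:,:2]*1000).astype(np.float32)); b=cv2.boxPoints(r)
    e=[b[1]-b[0],b[2]-b[1]]; L=[np.linalg.norm(v) for v in e]; k=int(L[1]>L[0])
    a=np.arctan2(e[k][1],e[k][0]); a=(a+np.pi/2)%np.pi-np.pi/2
    return np.array(r[0])/1000,sorted(L)[::-1],a
def blobs(mask,amin=30):
    c,_=cv2.findContours(mask.astype(np.uint8),cv2.RETR_EXTERNAL,cv2.CHAIN_APPROX_NONE)
    return sorted([k for k in c if cv2.contourArea(k)>=amin],key=cv2.contourArea)[::-1]
def go(p,yaw_y=None):
    """remaining turn and shift (fractions) to put TCP at p, tool pointing down, tool y at world angle yaw_y (mod pi)"""
    o=obs();r=Rt(o);M=r.as_matrix()
    y0=np.arctan2(M[1,1],M[0,1]); d=0 if yaw_y is None else (yaw_y-y0+np.pi/2)%np.pi-np.pi/2
    a=y0+d; y=np.array([np.cos(a),np.sin(a),0]);z=np.array([0,0,-1.]);G=np.c_[np.cross(y,z),y,z]
    rv=(r.inv()*R.from_matrix(G)).as_rotvec()/np.pi
    s=G.T@(np.array(p)-o["eef_pos"])/.3
    print("turn",rv.round(4),"then shift",s.round(4),"mm",(s*300).round(1),"min rows",np.ceil(abs(rv).max()/.045),np.ceil(np.linalg.norm(s)*300/40),"q6",round(o["q"][5],2))
def st():
    o=obs();print("t",round(o["time_s"],1),"p",np.round(o["eef_pos"],4),"F",np.round(o["wrist_force"],1),"open",round(o["opening"],3),"gf",round(o["grasp_force"],1),"tip",round(ctrl.tip_extent,4))
E
python3 - <<'E'
from h import *
im,m=cam("top");hsv=cv2.cvtColor(im,cv2.COLOR_BGR2HSV);H,S,V=cv2.split(hsv)
for b in blobs((H>100)&(H<130)&(S>120)&(V>60),500): print("cover",rect(ray(m,b[:,0],.035)))
bb=cv2.boundingRect(b);g=np.zeros_like(V);g[180:230,260:340]=(V[180:230,260:340]<60)
for b in blobs(g): print("grip",rect(ray(m,b[:,0],.083)))
for n,(u,v) in dict(green=(270,281),red=(361,277),orange=(432,274),turq=(369,327),brown=(323,305)).items():
    w=20;k=np.zeros_like(V);sl=(slice(v-w,v+w),slice(u-w,u+w))
    k[sl]=((S[sl]<70)&(V[sl]>120))
    for b in blobs(k): print(n,rect(ray(m,b[:,0],.012)))
    print(n,ray(m,(u,v),.012).round(3))
for n,uv in dict(oil=(120,243),bowl=(531,232),br0=(290,144),br1=(371,145)).items(): print(n,ray(m,uv,.01).round(3))
E
```

```text
cover (array([0.61458307, 0.04588999]), [np.float32(223.69476), np.float32(125.20319)], np.float32(1.4358155))
grip (array([0.6123136 , 0.04625902]), [np.float32(81.77737), np.float32(12.668561)], np.float32(1.4353968))
green (array([0.44571393, 0.11457326]), [np.float32(68.601036), np.float32(29.21562)], np.float32(0.22264326))
green [[0.446 0.114 0.012]]
red (array([ 0.45210651, -0.09635097]), [np.float32(63.516724), np.float32(24.693459)], np.float32(0.14109898))
red [[ 0.454 -0.099  0.012]]
orange (array([ 0.45938065, -0.26542645]), [np.float32(62.237545), np.float32(24.069218)], np.float32(-0.15704668))
orange [[ 0.46  -0.265  0.012]]
turq [[ 0.339 -0.115  0.012]]
brown [[ 0.39  -0.009  0.012]]
oil [[0.537 0.468 0.01 ]]
bowl [[ 0.559 -0.504  0.01 ]]
br0 [[0.775 0.068 0.01 ]]
br1 [[ 0.772 -0.128  0.01 ]]
```

```bash
python3 -c "
from h import *
go([.613,.046,.2],-.135)"
```

```text
turn [-4.000e-04  2.000e-04  4.466e-01] then shift [-1.4615  1.6846  0.1386] mm [-438.4  505.4   41.6] min rows 10.0 17.0 q6 -0.21
```

```bash
R='[0,0,0.0406,0,0,0,1]'
python3 -m handwheel '[[0,0,0.0406,0,0,0,1],[0,0,0.0406,0,0,0,1],[0,0,0.0406,0,0,0,1],[0,0,0.0406,0,0,0,1],[0,0,0.0406,0,0,0,1],[0,0,0.0406,0,0,0,1],[0,0,0.0406,0,0,0,1],[0,0,0.0406,0,0,0,1]]' >/dev/null
python3 -m handwheel '[[0,0,0.0406,0,0,0,1],[0,0,0.0406,0,0,0,1],[0,0,0.0406,0,0,0,1],[0,0,0,-0.07,0.08,0,1],[0,0,0,-0.07,0.08,0,1],[0,0,0,-0.07,0.08,0,1],[0,0,0,-0.07,0.08,0,1],[0,0,0,-0.07,0.08,0,1]]' >/dev/null
python3 -m handwheel '[[0,0,0,-0.07,0.08,0,1],[0,0,0,-0.07,0.08,0,1],[0,0,0,-0.07,0.08,0,1],[0,0,0,-0.07,0.08,0,1],[0,0,0,-0.07,0.08,0,1],[0,0,0,-0.07,0.08,0,1],[0,0,0,-0.07,0.08,0,1],[0,0,0,-0.07,0.08,0,1]]' >/dev/null
python3 -m handwheel '[[0,0,0,-0.07,0.08,0,1],[0,0,0,-0.07,0.08,0,1],[0,0,0,-0.07,0.08,0,1],[0,0,0,-0.07,0.08,0,1],[0,0,0,-0.07,0.08,0,1],[0,0,0,-0.07,0.08,0,1],[0,0,0,-0.07,0.08,0,1],[0,0,0,0,0,0,1]]'
python3 -c "
from h import *
st();go([.613,.046,.2],-.135)
im,m=cam('wrist','w1.png');print(m['camera_matrix'],np.round(m['cam_to_world'],3))"
```

```text
time_s: 3.35
eef_pos: [0.5923, 0.0649, 0.2418]
eef_rot: [0.0, 0.754, 0.656, -0.0]
wrist_force: [1.5, 1.4, 0.5]
opening: 1.0
grasp_force: 0.0
t 3.4 p [0.5923 0.0649 0.2418] F [1.5 1.4 0.5] open 1.0 gf 0.0 tip 0.011
turn [ 0.0001  0.0003 -0.0011] then shift [-0.0531  0.0767  0.1393] mm [-15.9  23.   41.8] min rows 1.0 2.0 q6 0.05
[[334.87041343   0.         324.16751564]
 [  0.         334.87041343 238.13582225]
 [  0.           0.           1.        ]] [[ 0.991  0.131  0.042  0.603]
 [-0.137  0.943  0.302  0.142]
 [ 0.    -0.305  0.952  0.374]
 [ 0.     0.     0.     1.   ]]
```

View pics/w1.png

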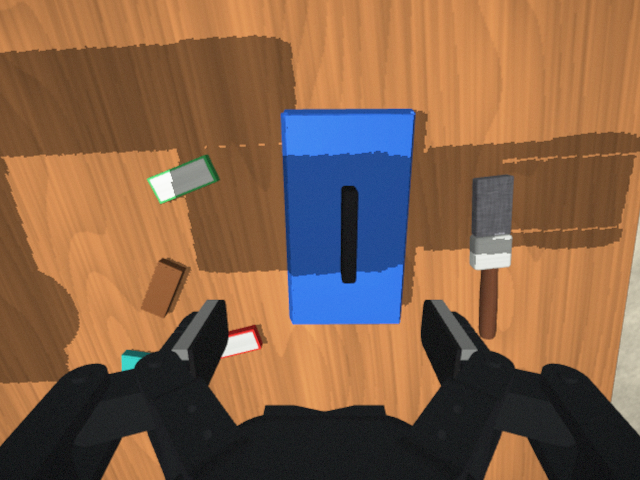

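The wrist view shows the cover centred near (348,217) with its black grip at (349,235). Green is at (183,179) and red at (240,343).

```bash
python3 - <<'E'
from h import *
im,m=cam("wrist");H,S,V=cv2.split(cv2.cvtColor(im,cv2.COLOR_BGR2HSV))
g=np.zeros_like(V);g[170:300,325:375]=V[170:300,325:375]<60
b=blobs(g)[0]; print("grip@.083",rect(ray(m,b[:,0],.083)))
for b in blobs((H>100)&(H<130)&(S>120)&(V>60),500): print("cover@.032",rect(ray(m,b[:,0],.032)))
c,_,a=rect(ray(m,blobs(g)[0][:,0],.083)); go([c[0],c[1],.12],a-np.pi/2)
E
```

```text
grip@.083 (array([0.61270007, 0.0489778 ]), [np.float32(90.83298), np.float32(14.344028)], np.float32(1.4382116))
cover@.032 (array([0.61277057, 0.04340874]), [np.float32(233.56334), np.float32(128.62856)], np.float32(1.4384266))
turn [-0.0005 -0.0001 -0.0012] then shift [-0.0518  0.0822  0.4053] mm [-15.5  24.6 121.6] min rows 1.0 4.0 q6 0.05
```

```bash
python3 -m handwheel '[[0,0,-0.001,-0.026,0.041,0.08,1],[0,0,0,-0.026,0.041,0.08,1],[0,0,0,0,0,0.1,1],[0,0,0,0,0,0.1,1],[0,0,0,0,0,0.1,1],[0,0,0,0,0,0.06,1],[0,0,0,0,0,0.058,1],[0,0,0,0,0,0,1]]'
python3 -m handwheel '[[0,0,0,0,0,0,0],[0,0,0,0,0,0,0],[0,0,0,0,0,0,0],[0,0,0,0,0,0,0],[0,0,0,0,0,0,0],[0,0,0,0,0,0,0],[0,0,0,0,0,0,0],[0,0,0,0,0,0,0]]'
python3 -c "
from h import *
st()"
```

```text
time_s: 4.25
eef_pos: [0.6099, 0.0508, 0.0661]
eef_rot: [-0.002, 0.752, 0.659, -0.002]
wrist_force: [-0.8, 0.1, -0.1]
opening: 1.001
grasp_force: 0.0
time_s: 5.05
eef_pos: [0.6135, 0.0492, 0.0698]
eef_rot: [0.001, 0.752, 0.659, 0.0]
wrist_force: [-0.9, 0.0, 6.4]
opening: 0.153
grasp_force: 60.1
t 5.0 p [0.6135 0.0492 0.0698] F [-0.9  0.   6.4] open 0.153 gf 60.1 tip 0.011
```

```bash
python3 -m handwheel '[[0,0,0,0,0,-0.02,0],[0,0,0,0,0,-0.04,0],[0,0,0,0,0,-0.06,0],[0,0,0,0,0,-0.06,0],[0,0,0,0,0,-0.06,0],[0,0,0,0,0,-0.03,0],[0,0,0,0,0,0,0],[0,0,0,0,0,0,0]]'
python3 -m handwheel '[[0,0,0,0.05,0,0,0],[0,0,0,0.1,0,0,0],[0,0,0,0.12,0,0,0],[0,0,0,0.12,0,0,0],[0,0,0,0.12,0,0,0],[0,0,0,0.12,0,0,0],[0,0,0,0.12,0,0,0],[0,0,0,0.1,0,0,0]]'
python3 -c "
from h import *
st();im,m=cam('wrist','w2.png')
go([.6135+.255*.132,.0492+.255*.991,.06],-.133)"
```

```text
time_s: 5.85
eef_pos: [0.6124, 0.0494, 0.1494]
eef_rot: [-0.0, 0.752, 0.659, -0.0]
wrist_force: [-0.5, 0.3, -2.5]
opening: 0.149
grasp_force: 58.8
time_s: 6.65
eef_pos: [0.6452, 0.3051, 0.1482]
eef_rot: [-0.001, 0.752, 0.659, -0.001]
wrist_force: [0.5, -0.3, -2.9]
opening: 0.152
grasp_force: 58.8
t 6.7 p [0.6452 0.3051 0.1482] F [ 0.5 -0.3 -2.9] open 0.152 gf 58.8 tip 0.011
turn [-0.0006 -0.0009  0.0015] then shift [-0.0249  0.0109  0.2946] mm [-7.5  3.3 88.4] min rows 1.0 3.0 q6 0.41
```

View pics/w2.png

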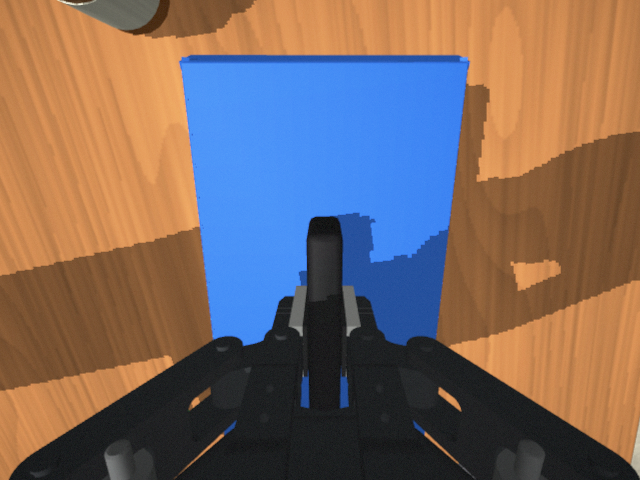

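The cover is held, level, and clear of the bottle (top left, about (110,10)). I'll lower it.

```bash
python3 -m handwheel '[[0,0,0,-0.01,0,0.05,0],[0,0,0,-0.01,0,0.1,0],[0,0,0,0,0,0.1,0],[0,0,0,0,0,0.06,0],[0,0,0,0,0,0.03,0],[0,0,0,0,0,0.012,0],[0,0,0,0,0,0.01,0],[0,0,0,0,0,0,0]]'
python3 -m handwheel '[[0,0,0,0,0,0.006,0],[0,0,0,0,0,0,0],[0,0,0,0,0,0,1],[0,0,0,0,0,0,1],[0,0,0,0,0,0,1],[0,0,0,0,0,0,1],[0,0,0,0,0,0,1],[0,0,0,0,0,0,1]]'
python3 -c "
from h import *
st()"
python3 -m handwheel '[[0,0,0,0,0,-0.04,1],[0,0,0,0,0,-0.1,1],[0,0,0,0,0,-0.13,1],[0,0,0,0,0,-0.13,1],[0,0,0,0,0,-0.13,1],[0,0,0,0,0,-0.13,1],[0,0,0,0,0,0,1],[0,0,0,0,0,0,1]]'
python3 -c "
from h import *
go([.56,-.06,.3],-.135)"
```

```text
time_s: 7.5
eef_pos: [0.6464, 0.2963, 0.0423]
eef_rot: [0.0, 0.752, 0.659, 0.001]
wrist_force: [-0.9, -0.8, -2.2]
opening: 0.153
grasp_force: 58.8
time_s: 8.3
eef_pos: [0.6456, 0.2962, 0.0395]
eef_rot: [0.0, 0.752, 0.659, 0.0]
wrist_force: [-0.4, 0.5, -0.0]
opening: 0.997
grasp_force: 0.0
t 8.3 p [0.6456 0.2962 0.0395] F [-0.4  0.5 -0. ] open 0.997 gf 0.0 tip 0.011
time_s: 9.1
eef_pos: [0.6463, 0.2964, 0.2401]
eef_rot: [0.001, 0.752, 0.659, 0.002]
wrist_force: [0.1, 0.3, -0.5]
opening: 1.003
grasp_force: 0.0
turn [ 0.0012 -0.0005  0.001 ] then shift [-1.2158 -0.1252 -0.1996] mm [-364.8  -37.6  -59.9] min rows 1.0 10.0 q6 0.4
```

```bash
python3 -m handwheel '[[0,0,0,-0.1,-0.025,-0.02,1],[0,0,0,-0.11,-0.025,-0.02,1],[0,0,0,-0.11,-0.025,-0.02,1],[0,0,0,-0.11,-0.025,-0.02,1],[0,0,0,-0.11,-0.025,-0.02,1],[0,0,0,-0.11,-0.025,-0.02,1],[0,0,0,-0.11,-0.025,-0.02,1],[0,0,0,-0.11,0,-0.02,1]]'
python3 -m handwheel '[[0,0,0,-0.1,0,-0.02,1],[0,0,0,-0.1,0,-0.02,1],[0,0,0,0,0,0,1],[0,0,0,0,0,0,1],[0,0,0,0,0,0,1],[0,0,0,0,0,0,1],[0,0,0,0,0,0,1],[0,0,0,0,0,0,1]]' >/dev/null
python3 -c "
from h import *
st();im,m=cam('wrist','w3.png');cam('top','t3.png')
"
```

```text
time_s: 9.9
eef_pos: [0.5572, 0.0435, 0.2839]
eef_rot: [-0.001, 0.752, 0.659, -0.001]
wrist_force: [-0.3, 0.7, -1.1]
opening: 0.997
grasp_force: 0.0
t 10.7 p [ 0.5513 -0.0144  0.2973] F [-0.7 -0.5 -0.7] open 1.001 gf 0.0 tip 0.011
```

View pics/w3.png

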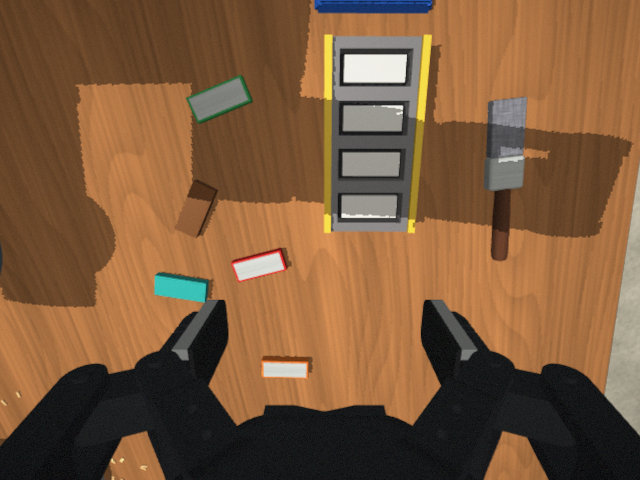

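View pics/t3.png

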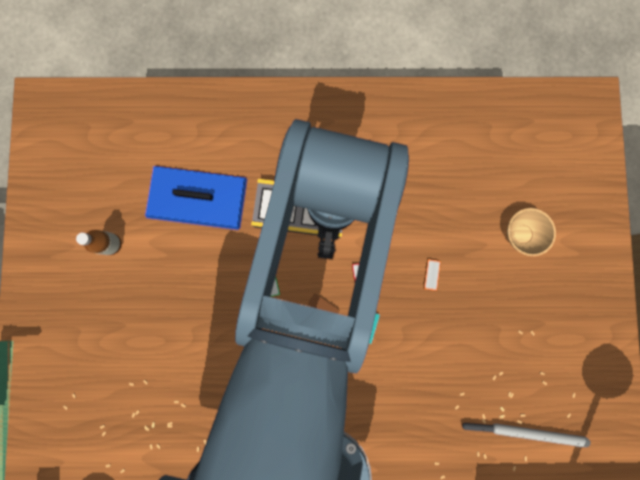

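Cover stands at the upper left. The station is bare with 4 white pads, at wrist-view rows about 68, 118, 163 and 207. Only three plates are present: green (220,99), red (259,265), orange (286,369).

```bash
cat >> h.py <<'E'
def station(im,m):
    H,S,V=cv2.split(cv2.cvtColor(im,cv2.COLOR_BGR2HSV))
    k=((H>22)&(H<34)&(S>150)&(V>70))
    bs=[b for b in blobs(k,100)]
    return [rect(ray(m,b[:,0],.046)) for b in bs], rect(ray(m,np.vstack(bs)[:,0],.046)) if bs else None
HUE=dict(green=[(40,85)],red=[(0,5),(172,180)],orange=[(6,14)])
def plates(im,m,names=("green","red","orange"),z=.012):
    """near-grey faces whose border is of the body's hue"""
    H,S,V=cv2.split(cv2.cvtColor(im,cv2.COLOR_BGR2HSV)); out={}
    for b in blobs((S<60)&(V>60),150):
        c,L,a=rect(ray(m,b[:,0],z))
        if not(52<L[0]<80 and 18<L[1]<36): continue
        k=np.zeros_like(V);cv2.drawContours(k,[b],-1,1,-1)
        rg=(cv2.dilate(k,np.ones((5,5)))-k).astype(bool)&(S>120)
        if not rg.any(): continue
        h=H[rg]; best=max(names,key=lambda n:sum(((h>=lo)&(h<=hi)).sum() for lo,hi in HUE[n]))
        fr=sum(((h>=lo)&(h<=hi)).mean() for lo,hi in HUE[best])
        print(best,round(fr,2),"c",c.round(4),"L",np.round(L,1),"yaw",round(float(a),3),"px",b[:,0].mean(0).round())
E
python3 - <<'E'
from h import *
im,m=cam("wrist");print(*station(im,m)[0],"\nALL",station(im,m)[1]);plates(im,m)
E
```

```text
(array([0.66234546, 0.03822927]), [np.float32(207.42418), np.float32(8.960004)], np.float32(1.4385048)) (array([0.5637041 , 0.05163079]), [np.float32(208.32372), np.float32(7.4313526)], np.float32(1.440044)) 
ALL (array([0.61347919, 0.04508524]), [np.float32(208.32373), np.float32(107.83859)], np.float32(1.440044))
green 0.89 c [0.4441 0.1143] L [64.2 25.4] yaw 0.227 px [218.  99.]
red 0.82 c [ 0.4512 -0.0973] L [63.3 24.3] yaw 0.137 px [258. 266.]
orange 0.99 c [ 0.4582 -0.2667] L [62.1 23.4] yaw -0.13 px [284. 369.]
```

```bash
python3 -c "
from h import *
go([.4446,.1145,.12],.227+np.pi/2)"
```

```text
turn [0.     0.     0.3859] then shift [-0.2497 -0.5002  0.5916] mm [ -74.9 -150.1  177.5] min rows 9.0 7.0 q6 -0.11
```

```bash

python3 -m handwheel '[[0,0,0.043,0,0,0,1],[0,0,0.043,0,0,0,1],[0,0,0.043,0,0,0,1],[0,0,0.043,0,0,0,1],[0,0,0.043,0,0,0,1],[0,0,0.043,0,0,0,1],[0,0,0.043,0,0,0,1],[0,0,0.043,0,0,0,1]]' >/dev/null
python3 -m handwheel '[[0,0,0.042,0,0,0,0.5],[0,0,0,-0.036,-0.072,0.085,0.5],[0,0,0,-0.036,-0.072,0.085,0.5],[0,0,0,-0.036,-0.072,0.085,0.5],[0,0,0,-0.036,-0.072,0.085,0.5],[0,0,0,-0.036,-0.072,0.085,0.5],[0,0,0,-0.036,-0.072,0.085,0.5],[0,0,0,-0.036,-0.072,0.085,0.5]]' >/dev/null
python3 -m handwheel '[[0,0,0,0,0,0,0.5],[0,0,0,0,0,0,0.5],[0,0,0,0,0,0,0.5],[0,0,0,0,0,0,0.5],[0,0,0,0,0,0,0.5],[0,0,0,0,0,0,0.5],[0,0,0,0,0,0,0.5],[0,0,0,0,0,0,0.5]]'
python3 -c "
from h import *
im,m=cam('wrist','w4.png');plates(im,m);st();go([.4446,.1145,.03],.227+np.pi/2)"
```

```text
time_s: 13.25
eef_pos: [0.4438, 0.1151, 0.1191]
eef_rot: [0.0, 0.994, 0.113, 0.0]
wrist_force: [0.2, -0.0, -0.0]
opening: 0.498
grasp_force: 0.0
green 1.0 c [0.4441 0.1137] L [64.2 25.2] yaw 0.232 px [326. 238.]
red 0.88 c [ 0.451  -0.0981] L [64. 25.] yaw 0.134 px [590. 288.]
t 13.3 p [0.4438 0.1152 0.119 ] F [ 0.1 -0.4  0.3] open 0.501 gf 0.0 tip 0.011
turn [-0.     -0.     -0.0003] then shift [0.0022 0.0029 0.2967] mm [ 0.7  0.9 89. ] min rows 1.0 3.0 q6 1.34
```

View pics/w4.png

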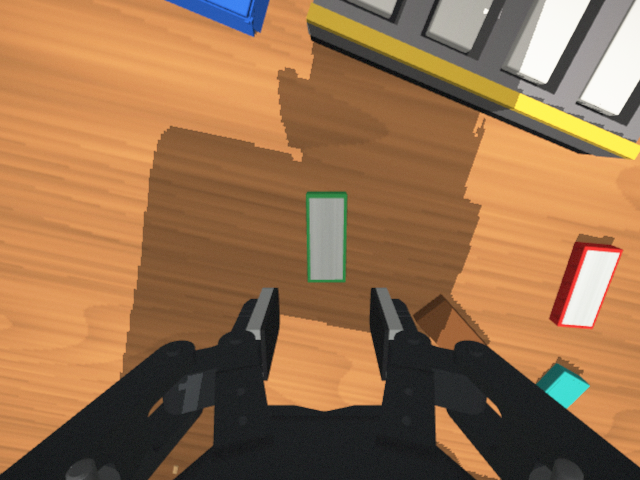

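Green is at (326,238), lined up between the open fingers.

```bash

python3 -m handwheel '[[0,0,0,0.001,0.002,0.08,0.5],[0,0,0,0,0,0.1,0.5],[0,0,0,0,0,0.09,0.5],[0,0,0,0,0,0.04,0.5],[0,0,0,0,0,0.01,0.5],[0,0,0,0,0,0,0.5],[0,0,0,0,0,0,0.5],[0,0,0,0,0,0,0.5]]'
python3 -m handwheel '[[0,0,0,0,0,0.007,0.5],[0,0,0,0,0,0,0.5],[0,0,0,0,0,0,0.5],[0,0,0,0,0,0,0.5],[0,0,0,0,0,0,0.5],[0,0,0,0,0,0,0.5],[0,0,0,0,0,0,0.5],[0,0,0,0,0,0,0.5]]'|grep -E 'eef_pos|wrist'
python3 -m handwheel '[[0,0,0,0,0,0.007,0.5],[0,0,0,0,0,0,0.5],[0,0,0,0,0,0,0.5],[0,0,0,0,0,0,0.5],[0,0,0,0,0,0,0.5],[0,0,0,0,0,0,0.5],[0,0,0,0,0,0,0.5],[0,0,0,0,0,0,0.5]]'|grep -E 'eef_pos|wrist'
```

```text
time_s: 14.1
eef_pos: [0.4453, 0.1147, 0.0242]
eef_rot: [0.0, 0.994, 0.113, 0.001]
wrist_force: [-0.6, 0.1, -0.1]
opening: 0.497
grasp_force: 0.0
eef_pos: [0.4442, 0.1147, 0.0209]
wrist_force: [-0.8, 0.6, -0.1]
eef_pos: [0.4442, 0.1147, 0.0188]
wrist_force: [-1.0, -0.3, -0.6]
```

```bash

for i in 1 2; do python3 -m handwheel '[[0,0,0,0,0,0.007,0.5],[0,0,0,0,0,0,0.5],[0,0,0,0,0,0,0.5],[0,0,0,0,0,0,0.5],[0,0,0,0,0,0,0.5],[0,0,0,0,0,0,0.5],[0,0,0,0,0,0,0.5],[0,0,0,0,0,0,0.5]]'|grep -E 'eef_pos|wrist'; done
```

```text
eef_pos: [0.4442, 0.1147, 0.0167]
wrist_force: [0.8, -0.2, -0.4]
eef_pos: [0.4442, 0.1147, 0.0146]
wrist_force: [-0.1, 0.4, -0.3]
```

```bash

python3 -m handwheel '[[0,0,0,0,0,-0.018,0.5],[0,0,0,0,0,0,0],[0,0,0,0,0,0,0],[0,0,0,0,0,0,0],[0,0,0,0,0,0,0],[0,0,0,0,0,0,0],[0,0,0,0,0,0,0],[0,0,0,0,0,0,0]]'
python3 -m handwheel '[[0,0,0,0,0,-0.03,0],[0,0,0,0,0,-0.07,0],[0,0,0,0,0,-0.1,0],[0,0,0,0,0,-0.1,0],[0,0,0,0,0,-0.07,0],[0,0,0,0,0,0,0],[0,0,0,0,0,0,0],[0,0,0,0,0,0,0]]'
python3 -c "
from h import *
im,m=cam('wrist','w5.png');go([.6229,.1194,.12],1.4393)"
```

```text
time_s: 18.1
eef_pos: [0.4448, 0.1148, 0.0211]
eef_rot: [0.0, 0.994, 0.113, 0.001]
wrist_force: [-2.6, -0.2, 10.2]
opening: 0.306
grasp_force: 58.4
time_s: 18.9
eef_pos: [0.4431, 0.1147, 0.1297]
eef_rot: [-0.0, 0.994, 0.113, -0.001]
wrist_force: [0.4, 0.1, -0.6]
opening: 0.3
grasp_force: 59.1
turn [-0.      0.0009  0.1139] then shift [ 0.5924 -0.0941  0.0318] mm [177.7 -28.2   9.5] min rows 3.0 5.0 q6 1.34
```

View pics/w5.png

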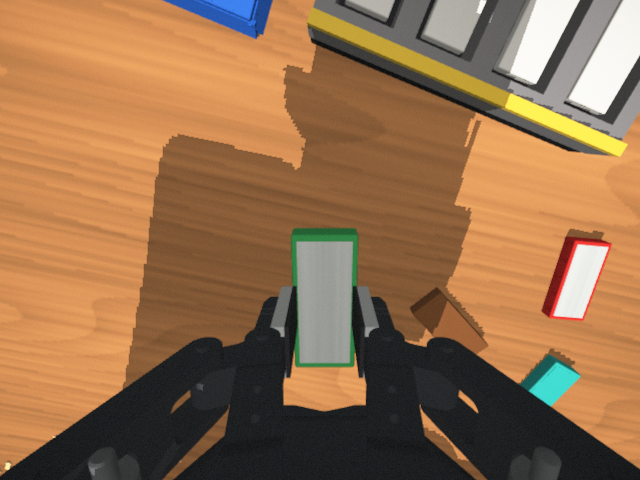

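Green is firmly held with its long side along the jaws. I'll carry it over the bay nearest the cover.

```bash

python3 -m handwheel '[[0,0,0.038,0,0,0,0],[0,0,0.038,0,0,0,0],[0,0,0.038,0.05,0,0,0],[0,0,0,0.1,-0.02,0,0],[0,0,0,0.11,-0.02,0,0],[0,0,0,0.11,-0.02,0,0],[0,0,0,0.11,-0.017,0,0],[0,0,0,0.1,-0.017,0,0]]' >/dev/null
python3 -m handwheel '[[0,0,0,0,0,0.06,0],[0,0,0,0,0,0.06,0],[0,0,0,0,0,0.02,0],[0,0,0,0,0,0,0],[0,0,0,0,0,0,0],[0,0,0,0,0,0,0],[0,0,0,0,0,0,0],[0,0,0,0,0,0,0]]'
python3 -c "
from h import *
im,m=cam('wrist','w6.png');go([.6229,.1194,.06],1.4393); s=station(im,m);print(s)
for a in(75,25,-25,-75):
  b=np.array([.6131,.0450])+a/1e3*np.array([.1311,.9914]);print(a,proj(m,[*b,.04]).round())"
```

```text
time_s: 20.55
eef_pos: [0.6209, 0.1216, 0.0898]
eef_rot: [-0.0, 0.998, -0.066, 0.001]
wrist_force: [-0.0, -0.0, -1.8]
opening: 0.305
grasp_force: 59.2
turn [-0.     -0.0003 -0.0001] then shift [0.0078 0.0064 0.0989] mm [ 2.4  1.9 29.7] min rows 1.0 1.0 q6 1.71
([(array([0.66394379, 0.04542266]), [np.float32(193.08969), np.float32(8.383214)], np.float32(1.4396998)), (array([0.55803601, 0.00215437]), [np.float32(110.898735), np.float32(11.494569)], np.float32(1.4403106)), (array([0.56895819, 0.0686479 ]), [np.float32(21.359324), np.float32(7.139798)], np.float32(1.4403111))], (array([0.61289447, 0.04426344]), [np.float32(208.73471), np.float32(109.30266)], np.float32(1.4396998)))
75 [328. 266.]
25 [413. 266.]
-25 [498. 267.]
-75 [583. 267.]
```

View pics/w6.png

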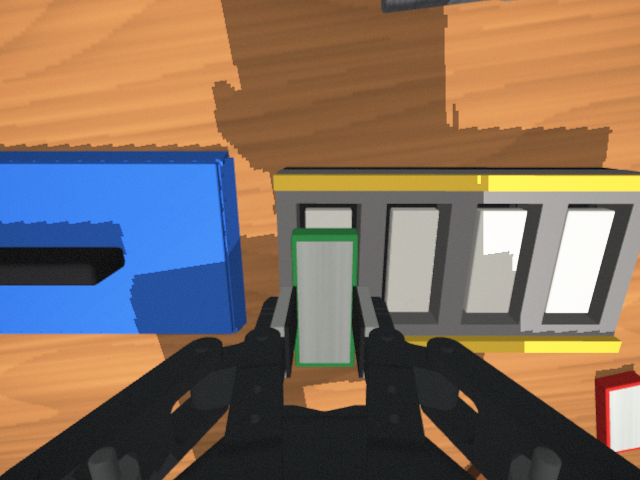

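The green plate is over bay +75, whose pad shows just past its far end at (328,217). The bays' predicted pixels agree with the picture.

```bash

python3 -m handwheel '[[0,0,0,0.008,0.006,0,0],[0,0,0,0,0,0.04,0],[0,0,0,0,0,0.04,0],[0,0,0,0,0,0.013,0],[0,0,0,0,0,0,0],[0,0,0,0,0,0,0],[0,0,0,0,0,0,0],[0,0,0,0,0,0,0]]' |grep -E 'eef_pos|wrist'
for i in 1 2; do python3 -m handwheel '[[0,0,0,0,0,0.005,0],[0,0,0,0,0,0.005,0],[0,0,0,0,0,0,0],[0,0,0,0,0,0,0],[0,0,0,0,0,0,0],[0,0,0,0,0,0,0],[0,0,0,0,0,0,0],[0,0,0,0,0,0,0]]'|grep -E 'eef_pos|wrist'; done
```

```text
eef_pos: [0.623, 0.1195, 0.0616]
wrist_force: [-0.4, -0.8, -1.7]
eef_pos: [0.6226, 0.1195, 0.0581]
wrist_force: [0.2, 0.2, -0.6]
eef_pos: [0.6228, 0.1195, 0.0554]
wrist_force: [-1.1, 0.1, 4.6]
```

```bash

python3 -m handwheel '[[0,0,0,0,0,0,0.5],[0,0,0,0,0,0,0.5],[0,0,0,0,0,0,0.5],[0,0,0,0,0,0,0.5],[0,0,0,0,0,-0.03,0.5],[0,0,0,0,0,-0.05,0.5],[0,0,0,0,0,-0.05,0.5],[0,0,0,0,0,0,0]]' |grep -E 'eef_pos|wrist'
python3 -m handwheel '[[0,0,0,0,0,0,0],[0,0,0,0,0,0,0],[0,0,0,0,0,0,0],[0,0,0,0,0,0,0],[0,0,0,0,0,0.03,0],[0,0,0,0,0,0.03,0],[0,0,0,0,0,0,0],[0,0,0,0,0,0,0]]' |grep -E 'eef_pos|wrist|open'
python3 -c "
from h import *
im,m=cam('wrist','w7.png');go([.6229,.1194,.06],1.4393)
plates(im,m,z=.0475)"
```

```text
eef_pos: [0.6252, 0.1196, 0.0982]
wrist_force: [0.7, 0.6, -0.2]
eef_pos: [0.6221, 0.1195, 0.0752]
wrist_force: [0.2, -0.2, -1.0]
opening: -0.001
turn [ 0.      0.0002 -0.0001] then shift [0.0013 0.0001 0.0524] mm [ 0.4  0.  15.7] min rows 1.0 1.0 q6 1.71
green 1.0 c [0.623  0.1195] L [62.4 25. ] yaw -0.131 px [324. 285.]
```

View pics/w7.png

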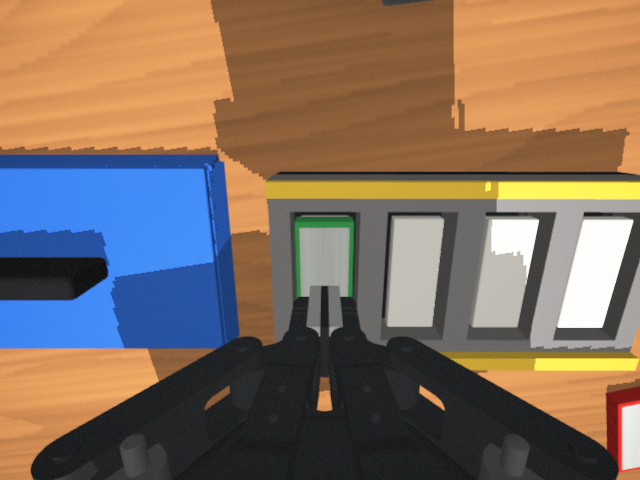

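The green plate is in its bay at (324,260), proud of the deck, with the shut fingers over it. I'll press it down in small steps.

```bash

for i in 1 2 3 4; do python3 -m handwheel '[[0,0,0,0,0,0.005,0],[0,0,0,0,0,0.005,0],[0,0,0,0,0,0.005,0],[0,0,0,0,0,0,0],[0,0,0,0,0,0,0],[0,0,0,0,0,0,0],[0,0,0,0,0,0,0],[0,0,0,0,0,0,0]]'|grep -E 'eef_pos|wrist'; done
```

```text
eef_pos: [0.6227, 0.1195, 0.0717]
wrist_force: [0.7, 0.2, -0.8]
eef_pos: [0.6227, 0.1195, 0.0672]
wrist_force: [-0.0, -0.9, -0.2]
eef_pos: [0.6227, 0.1195, 0.0627]
wrist_force: [-0.4, -0.3, 0.5]
eef_pos: [0.6227, 0.1195, 0.0582]
wrist_force: [0.3, 0.3, -0.3]
```

```bash

for i in 1 2; do python3 -m handwheel '[[0,0,0,0,0,0.004,0],[0,0,0,0,0,0.004,0],[0,0,0,0,0,0.004,0],[0,0,0,0,0,0,0],[0,0,0,0,0,0,0],[0,0,0,0,0,0,0],[0,0,0,0,0,0,0],[0,0,0,0,0,0,0]]'|grep -E 'eef_pos|wrist'; done
```

```text
eef_pos: [0.6228, 0.1195, 0.0547]
wrist_force: [-1.0, 0.4, 4.6]
eef_pos: [0.6228, 0.1195, 0.051]
wrist_force: [0.1, -0.1, 4.2]
```

```bash

for i in 1 2 3; do python3 -m handwheel '[[0,0,0,0,0,0.003,0],[0,0,0,0,0,0,0],[0,0,0,0,0,0,0],[0,0,0,0,0,0,0],[0,0,0,0,0,0,0],[0,0,0,0,0,0,0],[0,0,0,0,0,0,0],[0,0,0,0,0,0,0]]'|grep -E 'eef_pos|wrist'; done
```

```text
eef_pos: [0.6229, 0.1195, 0.051]
wrist_force: [-3.9, -1.0, 10.9]
eef_pos: [0.6229, 0.1195, 0.0509]
wrist_force: [-5.8, -0.6, 17.0]
eef_pos: [0.623, 0.1195, 0.0509]
wrist_force: [-8.6, -0.9, 22.2]
```

Green is bottomed at TCP z 0.0509. Next is red.

```bash

python3 -m handwheel '[[0,0,0,0,0,-0.03,0],[0,0,0,0,0,-0.07,0],[0,0,0,0,0,-0.1,0.5],[0,0,0,0,0,-0.1,0.5],[0,0,0,0,0,0,0.5],[0,0,0,0,0,0,0.5],[0,0,0,0,0,0,0.5],[0,0,0,0,0,0,0.5]]' |grep -E 'eef_pos|wrist'
python3 -c "
from h import *
im,m=cam('wrist');plates(im,m);plates(im,m,z=.04);st();go([.4512,-.0975,.12],.136+np.pi/2)"
```

```text
eef_pos: [0.6215, 0.1195, 0.1362]
wrist_force: [-0.2, 0.2, 1.1]
red 0.92 c [ 0.4501 -0.0981] L [64.2 24.8] yaw 0.136 px [580. 377.]
red 0.92 c [ 0.4773 -0.0755] L [57.2 22.1] yaw 0.136 px [580. 377.]
t 32.7 p [0.6216 0.1195 0.1364] F [-0.4  0.4  0.4] open 0.497 gf 0.0 tip 0.011
turn [ 0.      0.0009 -0.0853] then shift [-0.6609  0.6395  0.0548] mm [-198.3  191.9   16.4] min rows 2.0 7.0 q6 1.71
```

```bash

python3 -m handwheel '[[0,0,-0.043,0,0,0,0.5],[0,0,-0.042,0,0,0,0.5],[0,0,0,-0.11,0.106,0,0.5],[0,0,0,-0.11,0.107,0,0.5],[0,0,0,-0.11,0.107,0,0.5],[0,0,0,-0.11,0.107,0,0.5],[0,0,0,-0.11,0.106,0,0.5],[0,0,0,-0.11,0.106,0.055,0.5]]' >/dev/null
python3 -m handwheel '[[0,0,0,0,0,0,0.5],[0,0,0,0,0,0,0.5],[0,0,0,0,0,0,0.5],[0,0,0,0,0,0,0.5],[0,0,0,0,0,0,0.5],[0,0,0,0,0,0,0.5],[0,0,0,0,0,0,0.5],[0,0,0,0,0,0,0.5]]'|grep -E 'eef_pos'
python3 -c "
from h import *
im,m=cam('wrist');plates(im,m);go([.4510,-.0979,.020],.136+np.pi/2)"
```

```text
eef_pos: [0.4524, -0.0969, 0.1217]
red 1.0 c [ 0.4507 -0.097 ] L [63.4 24.9] yaw 0.135 px [324. 239.]
orange 1.0 c [ 0.4581 -0.2666] L [64.  24.6] yaw -0.159 px [543. 259.]
turn [ 0.     -0.     -0.0002] then shift [-0.0049  0.0025  0.339 ] mm [ -1.5   0.7 101.7] min rows 1.0 3.0 q6 0.97
```

```bash

python3 -m handwheel '[[0,0,0,-0.005,0,0.08,0.5],[0,0,0,0,0,0.1,0.5],[0,0,0,0,0,0.09,0.5],[0,0,0,0,0,0.05,0.5],[0,0,0,0,0,0.019,0.5],[0,0,0,0,0,0,0.5],[0,0,0,0,0,0,0.5],[0,0,0,0,0,0,0.5]]'|grep -E 'eef_pos|wrist'
python3 -m handwheel '[[0,0,0,0,0,0,0],[0,0,0,0,0,0,0],[0,0,0,0,0,0,0],[0,0,0,0,0,0,0],[0,0,0,0,0,0,0],[0,0,0,0,0,0,0],[0,0,0,0,0,0,0],[0,0,0,0,0,0,0]]'|grep -E 'eef_pos|wrist|open|grasp'
python3 -m handwheel '[[0,0,0,0,0,-0.03,0],[0,0,0,0,0,-0.07,0],[0,0,0,0,0,-0.1,0],[0,0,0,0,0,-0.1,0],[0,0,0,0,0,-0.07,0],[0,0,0,0,0,0,0],[0,0,0,0,0,0,0],[0,0,0,0,0,0,0]]'
python3 -c "
from h import *
im,m=cam('wrist');go([.6098,.0202,.06],1.4393);z=obs()['eef_pos'][2]-.009;plates(im,m,z=z)"
```

```text
eef_pos: [0.4517, -0.0978, 0.021]
wrist_force: [-0.3, 0.1, -1.2]
eef_pos: [0.4516, -0.0978, 0.0213]
wrist_force: [-1.9, 0.9, 8.1]
opening: 0.305
grasp_force: 58.5
time_s: 36.75
eef_pos: [0.4498, -0.0969, 0.1298]
eef_rot: [-0.001, 0.998, 0.068, -0.001]
wrist_force: [-0.3, -0.2, -1.7]
opening: 0.298
grasp_force: 59.1
turn [-0.0004  0.0008  0.0849] then shift [ 0.4778 -0.4567  0.232 ] mm [ 143.3 -137.    69.6] min rows 2.0 6.0 q6 0.96
red 1.0 c [ 0.4488 -0.097 ] L [64.1 25.3] yaw 0.13 px [324. 301.]
```

```bash

python3 -m handwheel '[[0,0,0.0425,0,0,0,0],[0,0,0.0425,0,0,0,0],[0,0,0,0.08,-0.076,0,0],[0,0,0,0.08,-0.076,0,0],[0,0,0,0.08,-0.076,0,0],[0,0,0,0.08,-0.076,0,0],[0,0,0,0.08,-0.076,0,0],[0,0,0,0.078,-0.077,0,0]]' >/dev/null
python3 -m handwheel '[[0,0,0,0,0,0.06,0],[0,0,0,0,0,0.06,0],[0,0,0,0,0,0.02,0],[0,0,0,0,0,0,0],[0,0,0,0,0,0,0],[0,0,0,0,0,0,0],[0,0,0,0,0,0,0],[0,0,0,0,0,0,0]]'|grep -E 'eef_pos|wrist|open|grasp'
python3 -c "
from h import *
im,m=cam('wrist','w8.png');go([.6098,.0202,.06],1.4393);z=obs()['eef_pos'][2]-.009;plates(im,m,z=z)"
```

```text
eef_pos: [0.6114, 0.0195, 0.0898]
wrist_force: [0.5, 0.5, -1.5]
opening: 0.299
grasp_force: 59.2
turn [ 0.     -0.0003 -0.0002] then shift [-0.0052 -0.0013  0.0987] mm [-1.5 -0.4 29.6] min rows 1.0 1.0 q6 1.54
red 1.0 c [0.6104 0.0196] L [63.8 24.9] yaw -0.131 px [324. 301.]
```

View pics/w8.png

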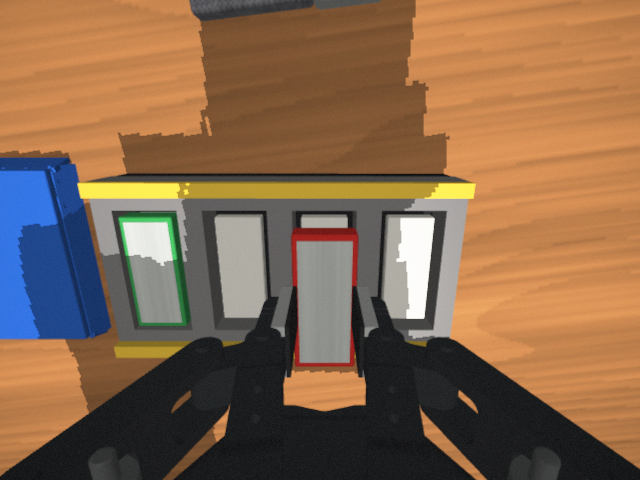

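Green lies flush at (153,270). Red is held over bay -25, at (324,301).

```bash

python3 -m handwheel '[[0,0,0,-0.003,-0.001,0,0],[0,0,0,0,0,0.04,0],[0,0,0,0,0,0.04,0],[0,0,0,0,0,0.018,0],[0,0,0,0,0,0.005,0],[0,0,0,0,0,0.005,0],[0,0,0,0,0,0.005,0],[0,0,0,0,0,0,0]]' |grep -E 'eef_pos|wrist'
python3 -m handwheel '[[0,0,0,0,0,0.004,0],[0,0,0,0,0,0,0],[0,0,0,0,0,0,0],[0,0,0,0,0,0,0],[0,0,0,0,0,0,0],[0,0,0,0,0,0,0],[0,0,0,0,0,0,0],[0,0,0,0,0,0,0]]' |grep -E 'eef_pos|wrist'
```

```text
eef_pos: [0.6104, 0.0201, 0.0555]
wrist_force: [-0.9, -0.5, 2.3]
eef_pos: [0.6104, 0.0201, 0.0541]
wrist_force: [-0.5, 0.6, 3.8]
```

```bash

python3 -m handwheel '[[0,0,0,0,0,0,0.5],[0,0,0,0,0,0,0.5],[0,0,0,0,0,0,0.5],[0,0,0,0,0,0,0.5],[0,0,0,0,0,-0.03,0.5],[0,0,0,0,0,-0.05,0.5],[0,0,0,0,0,0,0],[0,0,0,0,0,0,0]]' |grep -E 'eef_pos|wrist'
python3 -m handwheel '[[0,0,0,0,0,0,0],[0,0,0,0,0,0,0],[0,0,0,0,0,0,0],[0,0,0,0,0,0,0],[0,0,0,0,0,0.02,0],[0,0,0,0,0,0.02,0],[0,0,0,0,0,0,0],[0,0,0,0,0,0,0]]' |grep -E 'eef_pos|wrist|open'
python3 -c "
from h import *
im,m=cam('wrist');go([.6098,.0202,.052],1.4393)
plates(im,m,z=.0465)"
```

```text
eef_pos: [0.611, 0.02, 0.0792]
wrist_force: [-0.7, -0.0, 0.2]
eef_pos: [0.6098, 0.0202, 0.0653]
wrist_force: [-0.5, -0.8, 0.1]
opening: -0.001
turn [-0.      0.0001 -0.0001] then shift [-0.0008 -0.0001  0.0455] mm [-0.2 -0.  13.7] min rows 1.0 1.0 q6 1.54
red 1.0 c [0.6137 0.0196] L [56.5 24.7] yaw -0.131 px [324. 286.]
```

```bash

python3 -m handwheel '[[0,0,0,0,0,0.008,0],[0,0,0,0,0,0.008,0],[0,0,0,0,0,0.008,0],[0,0,0,0,0,0.006,0],[0,0,0,0,0,0.006,0],[0,0,0,0,0,0.006,0],[0,0,0,0,0,0.004,0],[0,0,0,0,0,0,0]]' |grep -E 'eef_pos|wrist'
for i in 1 2; do python3 -m handwheel '[[0,0,0,0,0,0.003,0],[0,0,0,0,0,0.003,0],[0,0,0,0,0,0,0],[0,0,0,0,0,0,0],[0,0,0,0,0,0,0],[0,0,0,0,0,0,0],[0,0,0,0,0,0,0],[0,0,0,0,0,0,0]]' |grep -E 'eef_pos|wrist'; done
```

```text
eef_pos: [0.61, 0.0202, 0.0522]
wrist_force: [-1.3, 0.5, 3.7]
eef_pos: [0.6101, 0.0201, 0.051]
wrist_force: [-5.2, -0.3, 8.8]
eef_pos: [0.6102, 0.0201, 0.0509]
wrist_force: [-10.7, 1.1, 21.6]
```

Red is bottomed too. Next is orange.

```bash

python3 -m handwheel '[[0,0,0,0,0,-0.03,0],[0,0,0,0,0,-0.07,0],[0,0,0,0,0,-0.1,0.5],[0,0,0,0,0,-0.1,0.5],[0,0,0,0,0,0,0.5],[0,0,0,0,0,0,0.5],[0,0,0,0,0,0,0.5],[0,0,0,0,0,0,0.5]]' |grep -E 'eef_pos|wrist'
python3 -c "
from h import *
im,m=cam('wrist');plates(im,m);im,m=cam('top');plates(im,m);go([.4584,-.2666,.12],-.15+np.pi/2)"
```

```text
eef_pos: [0.6091, 0.0203, 0.1368]
wrist_force: [0.2, -0.0, -0.7]
orange 1.0 c [ 0.4589 -0.2655] L [61.3 23.4] yaw -0.163 px [432. 275.]
turn [-0.      0.0007  0.0058] then shift [-0.3548  1.0205  0.0573] mm [-106.4  306.2   17.2] min rows 1.0 9.0 q6 1.54
```

```bash

python3 -m handwheel '[[0,0,0.006,0,0,0,0.5],[0,0,0,-0.04,0.11,0,0.5],[0,0,0,-0.04,0.113,0,0.5],[0,0,0,-0.04,0.113,0,0.5],[0,0,0,-0.04,0.114,0,0.5],[0,0,0,-0.04,0.114,0,0.5],[0,0,0,-0.04,0.114,0,0.5],[0,0,0,-0.04,0.114,0,0.5]]' >/dev/null
python3 -m handwheel '[[0,0,0,-0.04,0.114,0,0.5],[0,0,0,-0.035,0.114,0.055,0.5],[0,0,0,0,0,0,0.5],[0,0,0,0,0,0,0.5],[0,0,0,0,0,0,0.5],[0,0,0,0,0,0,0.5],[0,0,0,0,0,0,0.5],[0,0,0,0,0,0,0.5]]'|grep -E 'eef_pos'
python3 -c "
from h import *
im,m=cam('wrist');plates(im,m);go([.4583,-.2660,.020],-.159+np.pi/2)"
```

```text
eef_pos: [0.4593, -0.2658, 0.1222]
orange 0.8 c [ 0.4577 -0.2661] L [64.2 24.4] yaw -0.163 px [325. 239.]
orange 1.0 c [ 0.33   -0.1379] L [60.2 21.1] yaw -0.76 px [201. 393.]
turn [ 0.0001 -0.0001  0.003 ] then shift [-0.0032  0.0006  0.3407] mm [ -1.    0.2 102.2] min rows 1.0 3.0 q6 0.97
```

```bash

python3 -m handwheel '[[0,0,0.004,-0.005,0.001,0.08,0.5],[0,0,0,0,0,0.1,0.5],[0,0,0,0,0,0.09,0.5],[0,0,0,0,0,0.05,0.5],[0,0,0,0,0,0.02,0.5],[0,0,0,0,0,0,0.5],[0,0,0,0,0,0,0.5],[0,0,0,0,0,0,0.5]]'|grep -E 'eef_pos|wrist'
python3 -m handwheel '[[0,0,0,0,0,0,0],[0,0,0,0,0,0,0],[0,0,0,0,0,0,0],[0,0,0,0,0,0,0],[0,0,0,0,0,0,0],[0,0,0,0,0,0,0],[0,0,0,0,0,0,0],[0,0,0,0,0,0,0]]'|grep -E 'eef_pos|wrist|open|grasp'
python3 -m handwheel '[[0,0,0,0,0,-0.03,0],[0,0,0,0,0,-0.07,0],[0,0,0,0,0,-0.1,0],[0,0,0,0,0,-0.1,0],[0,0,0,0,0,-0.07,0],[0,0,0,0,0,0,0],[0,0,0,0,0,0,0],[0,0,0,0,0,0,0]]'
python3 -c "
from h import *
im,m=cam('wrist');go([.6033,-.0294,.06],1.4393);z=obs()['eef_pos'][2]-.009;plates(im,m,z=z)"
```

```text
eef_pos: [0.4582, -0.2672, 0.0213]
wrist_force: [0.1, 0.3, 0.1]
eef_pos: [0.4581, -0.2671, 0.0215]
wrist_force: [-1.7, 1.8, 7.6]
opening: 0.302
grasp_force: 58.6
time_s: 49.05
eef_pos: [0.4565, -0.2658, 0.1297]
eef_rot: [-0.001, 0.997, -0.082, -0.001]
wrist_force: [0.8, 0.3, -0.3]
opening: 0.298
grasp_force: 59.0
turn [-0.0005  0.0008 -0.0101] then shift [ 0.382  -0.845   0.2315] mm [ 114.6 -253.5   69.5] min rows 1.0 8.0 q6 0.98
orange 0.92 c [ 0.456  -0.2655] L [63.8 25.3] yaw -0.161 px [324. 300.]
```

```bash

python3 -m handwheel '[[0,0,-0.010,0,0,0,0],[0,0,0,0.048,-0.105,0,0],[0,0,0,0.048,-0.105,0,0],[0,0,0,0.048,-0.105,0,0],[0,0,0,0.048,-0.105,0,0],[0,0,0,0.048,-0.105,0,0],[0,0,0,0.048,-0.105,0,0],[0,0,0,0.048,-0.105,0,0]]' >/dev/null
python3 -m handwheel '[[0,0,0,0.046,-0.11,0,0],[0,0,0,0,0,0.06,0],[0,0,0,0,0,0.06,0],[0,0,0,0,0,0.02,0],[0,0,0,0,0,0,0],[0,0,0,0,0,0,0],[0,0,0,0,0,0,0],[0,0,0,0,0,0,0]]'|grep -E 'eef_pos|wrist|open|grasp'
python3 -c "
from h import *
im,m=cam('wrist','w9.png');go([.6033,-.0294,.06],1.4393);z=obs()['eef_pos'][2]-.009;plates(im,m,z=z)"
```

```text
eef_pos: [0.6049, -0.0306, 0.09]
wrist_force: [-0.2, 0.9, -1.8]
opening: 0.298
grasp_force: 59.1
turn [ 0.0001 -0.0004 -0.0002] then shift [-0.0053 -0.0032  0.0995] mm [-1.6 -1.  29.9] min rows 1.0 1.0 q6 1.46
orange 1.0 c [ 0.6045 -0.0305] L [63.6 25.3] yaw -0.131 px [324. 300.]
```

View pics/w9.png

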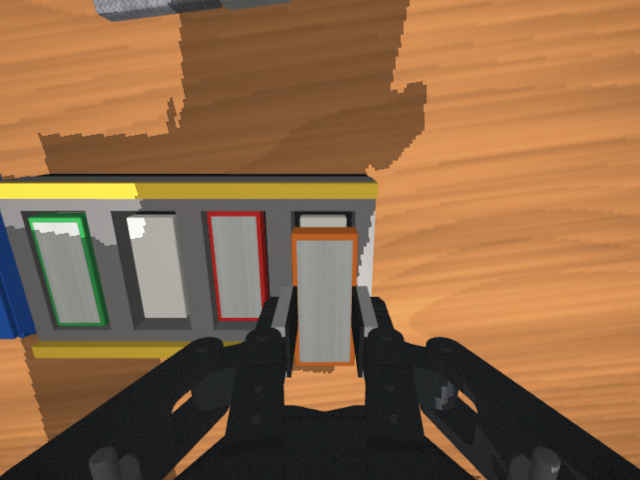

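Green (65,270) and red (238,267) lie flush. Orange is over the last bay.

```bash

python3 -m handwheel '[[0,0,0,-0.0045,-0.003,0,0],[0,0,0,0,0,0.04,0],[0,0,0,0,0,0.04,0],[0,0,0,0,0,0.018,0],[0,0,0,0,0,0.005,0],[0,0,0,0,0,0.005,0],[0,0,0,0,0,0.005,0],[0,0,0,0,0,0,0]]' |grep -E 'eef_pos|wrist'
python3 -m handwheel '[[0,0,0,0,0,0.004,0],[0,0,0,0,0,0,0],[0,0,0,0,0,0,0],[0,0,0,0,0,0,0],[0,0,0,0,0,0,0],[0,0,0,0,0,0,0],[0,0,0,0,0,0,0],[0,0,0,0,0,0,0]]' |grep -E 'eef_pos|wrist|open'
```

```text
eef_pos: [0.6033, -0.0292, 0.0555]
wrist_force: [-1.3, -0.1, 1.8]
eef_pos: [0.6034, -0.0292, 0.054]
wrist_force: [-1.2, 1.0, 4.6]
opening: 0.3
```

```bash

python3 -m handwheel '[[0,0,0,0,0,0,0.5],[0,0,0,0,0,0,0.5],[0,0,0,0,0,0,0.5],[0,0,0,0,0,0,0.5],[0,0,0,0,0,-0.03,0.5],[0,0,0,0,0,-0.05,0.5],[0,0,0,0,0,0,0],[0,0,0,0,0,0,0]]' |grep -E 'eef_pos|wrist'
python3 -m handwheel '[[0,0,0,0,0,0,0],[0,0,0,0,0,0,0],[0,0,0,0,0,0,0],[0,0,0,0,0,0,0],[0,0,0,0,0,0.02,0],[0,0,0,0,0,0.02,0],[0,0,0,0,0,0,0],[0,0,0,0,0,0,0]]' |grep -E 'eef_pos|wrist|open'
python3 -m handwheel '[[0,0,0,0,0,0.008,0],[0,0,0,0,0,0.008,0],[0,0,0,0,0,0.008,0],[0,0,0,0,0,0.006,0],[0,0,0,0,0,0.006,0],[0,0,0,0,0,0.006,0],[0,0,0,0,0,0.004,0],[0,0,0,0,0,0,0]]' |grep -E 'eef_pos|wrist'
for i in 1 2; do python3 -m handwheel '[[0,0,0,0,0,0.003,0],[0,0,0,0,0,0.003,0],[0,0,0,0,0,0,0],[0,0,0,0,0,0,0],[0,0,0,0,0,0,0],[0,0,0,0,0,0,0],[0,0,0,0,0,0,0],[0,0,0,0,0,0,0]]' |grep -E 'eef_pos|wrist'; done
python3 -m handwheel '[[0,0,0,0,0,-0.03,0],[0,0,0,0,0,-0.09,0],[0,0,0,0,0,-0.12,1],[0,0,0,0,0,-0.12,1],[0,0,0,0,0,-0.12,1],[0,0,0,0,0,-0.12,1],[0,0,0,0,0,0,1],[0,0,0,0,0,0,1]]' |grep -E 'eef_pos|wrist'
python3 -c "
from h import *
im,m=cam('top','t10.png');H,S,V=cv2.split(cv2.cvtColor(im,cv2.COLOR_BGR2HSV))
for b in blobs((H>100)&(H<130)&(S>120)&(V>60),500): print('cover@0',rect(ray(m,b[:,0],.003)))
g=np.zeros_like(V);g[175:210,160:225]=V[175:210,160:225]<60
c,L,a=rect(ray(m,blobs(g)[0][:,0],.051));print('grip',c,L,a)
go([.6456,.2962,.16],a-np.pi/2)"
```

```text
eef_pos: [0.6039, -0.0294, 0.0792]
wrist_force: [-0.1, 0.9, 0.1]
eef_pos: [0.6027, -0.0291, 0.0653]
wrist_force: [0.4, 0.7, 0.2]
opening: 0.001
eef_pos: [0.603, -0.0292, 0.0522]
wrist_force: [-1.6, -0.3, 2.9]
eef_pos: [0.6031, -0.0292, 0.051]
wrist_force: [-3.1, 0.6, 8.5]
eef_pos: [0.6032, -0.0292, 0.0509]
wrist_force: [-10.0, 1.4, 21.4]
eef_pos: [0.6036, -0.0293, 0.2293]
wrist_force: [0.3, -0.1, -0.6]
cover@0 (array([0.6472323 , 0.29338089]), [np.float32(225.28879), np.float32(125.14938)], np.float32(1.4372493))
grip [0.64463348 0.28896826] [np.float32(86.82187), np.float32(12.095362)] 1.4325615
turn [-2.00e-04  1.00e-04 -4.98e-01] then shift [ 1.0938 -0.0079  0.2256] mm [328.1  -2.4  67.7] min rows 12.0 9.0 q6 1.46
```

```bash

python3 -m handwheel '[[0,0,-0.0415,0,0,0,1],[0,0,-0.0415,0,0,0,1],[0,0,-0.0415,0,0,0,1],[0,0,-0.0415,0,0,0,1],[0,0,-0.0415,0,0,0,1],[0,0,-0.0415,0,0,0,1],[0,0,-0.0415,0,0,0,1],[0,0,-0.0415,0,0,0,1]]' >/dev/null
python3 -m handwheel '[[0,0,-0.0415,0,0,0,1],[0,0,-0.0415,0,0,0,1],[0,0,-0.0415,0,0,0,1],[0,0,-0.0415,0,0,0,1],[0,0,0,0.05,0,0,1],[0,0,0,0.05,0,0,1],[0,0,0,0,0,0,1],[0,0,0,0,0,0,1]]' >/dev/null
python3 -c "
from h import *
im,m=cam('wrist','w11.png');plates(im,m,z=.04);print(station(im,m)[1]);go([.6456,.2962,.16],1.436-np.pi/2)"
```

```text
(array([0.61319   , 0.04502309]), [np.float32(207.78633), np.float32(108.10633)], np.float32(1.4381644))
turn [-0.0001  0.0001 -0.0011] then shift [ 0.9922 -0.0051  0.2275] mm [297.7  -1.5  68.2] min rows 1.0 8.0 q6 -0.06
```

View pics/w11.png

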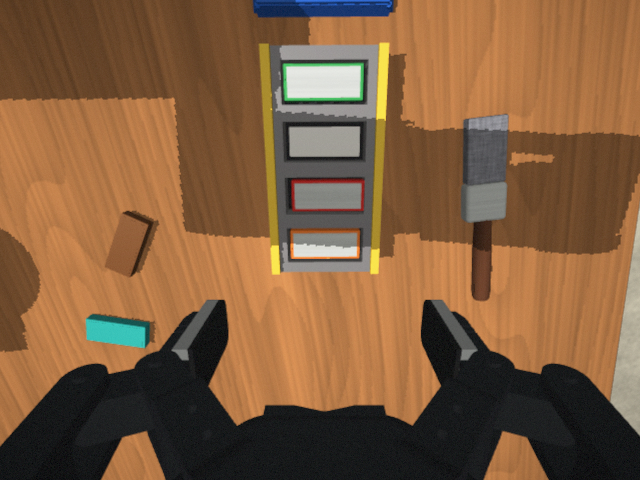

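Green (323,82), red (327,195) and orange (324,244) lie flush; the second bay holds only its pad. Now for the cover.

```bash

python3 -m handwheel '[[0,0,-0.001,0.08,0,0,1],[0,0,0,0.11,0,0,1],[0,0,0,0.12,0,0,1],[0,0,0,0.12,0,0,1],[0,0,0,0.12,0,0,1],[0,0,0,0.12,0,0,1],[0,0,0,0.1,0,0,1],[0,0,0,0.08,-0.005,0,1]]' >/dev/null
python3 -m handwheel '[[0,0,0,0.05,0,0,1],[0,0,0,0.02,0,0,1],[0,0,0,0,0,0,1],[0,0,0,0,0,0,1],[0,0,0,0,0,0,1],[0,0,0,0,0,0,1],[0,0,0,0,0,0,1],[0,0,0,0,0,0,1]]' >/dev/null
python3 - <<'E'
from h import *
im,m=cam("wrist","w12.png");H,S,V=cv2.split(cv2.cvtColor(im,cv2.COLOR_BGR2HSV))
p=proj(m,[.6456,.2925,.051]).astype(int);print(p)
u,v=p;g=np.zeros_like(V);sl=(slice(v-70,v+70),slice(u-40,u+40));g[sl]=V[sl]<60
st()
for b in blobs(g): print("grip",rect(ray(m,b[:,0],.051)))
for b in blobs((H>100)&(H<130)&(S>120)&(V>60),500): print("cover@0",rect(ray(m,b[:,0],.0)))
go([.6456,.2935,.04],1.437-np.pi/2)
E
```

```text
[324 197]
t 60.5 p [0.643  0.274  0.2285] F [ 0.2 -0.1  0.1] open 0.993 gf 0.0 tip 0.011
grip (array([0.64555109, 0.29407477]), [np.float32(88.60069), np.float32(12.676082)], np.float32(1.4293877))
cover@0 (array([0.64520728, 0.29130838]), [np.float32(231.7119), np.float32(128.56271)], np.float32(1.4380716))
turn [ 0.      0.     -0.0005] then shift [ 0.0657 -0.      0.6285] mm [ 19.7  -0.  188.5] min rows 1.0 5.0 q6 0.37
```

```bash

python3 -m handwheel '[[0,0,0,0.03,0,0.05,1],[0,0,0,0.031,0,0.11,1],[0,0,0,0,0,0.13,1],[0,0,0,0,0,0.13,1],[0,0,0,0,0,0.12,1],[0,0,0,0,0,0.06,1],[0,0,0,0,0,0.035,1],[0,0,0,0,0,0,1]]' |grep -E 'eef_pos|wrist'
python3 -m handwheel '[[0,0,0,0,0,0,1],[0,0,0,0,0,0,0],[0,0,0,0,0,0,0],[0,0,0,0,0,0,0],[0,0,0,0,0,0,0],[0,0,0,0,0,0,0],[0,0,0,0,0,0,0],[0,0,0,0,0,0,0]]'
python3 -m handwheel '[[0,0,0,0,0,-0.02,0],[0,0,0,0,0,-0.06,0],[0,0,0,0,0,-0.1,0],[0,0,0,0,0,-0.1,0],[0,0,0,0,0,-0.06,0],[0,0,0,0,0,-0.03,0],[0,0,0,0,0,0,0],[0,0,0,0,0,0,0]]'
python3 -c "
from h import *
go([.6132,.0450,.1],1.439-np.pi/2)"
```

```text
eef_pos: [0.6447, 0.2924, 0.0367]
wrist_force: [-0.6, -0.3, -0.4]
time_s: 62.1
eef_pos: [0.6456, 0.2924, 0.0384]
eef_rot: [0.0, 0.753, 0.658, 0.0]
wrist_force: [-1.7, -0.6, 3.8]
opening: 0.149
grasp_force: 59.0
time_s: 62.9
eef_pos: [0.6446, 0.2921, 0.1476]
eef_rot: [-0.0, 0.753, 0.658, -0.001]
wrist_force: [-1.0, -0.6, -3.5]
opening: 0.153
grasp_force: 58.7
turn [-0.0006  0.0003 -0.0011] then shift [-0.8302  0.0045  0.1587] mm [-249.1    1.3   47.6] min rows 1.0 7.0 q6 0.39
```

```bash
cat > c.py <<'E'
from h import *
im,m=cam("wrist");o=obs();M=Rt(o).as_matrix();p=np.array(o["eef_pos"])
H,S,V=cv2.split(cv2.cvtColor(im,cv2.COLOR_BGR2HSV));k=((H>100)&(H<130)&(S>120)&(V>40)).astype(np.uint8)
z=p[2]-.0384
cols=range(220,430,10);top=[(c,np.argmax(k[:,c])) for c in cols]
e=(ray(m,top,z)-p)@M; print("far lower edge, tool x mm",np.median(e[:,0])*1e3,"-> centre offset x",np.median(e[:,0])*1e3-113.5,"skew",np.polyfit(e[:,1],e[:,0],1)[0])
for r in(80,120,160,200):
    u=np.where(k[r])[0];q=(ray(m,[(u[0],r),(u[-1],r)],z)-p)@M;print(r,(q[:,:2]*1e3).round(1).tolist(),"mid",q[:,1].mean()*1e3)
E
python3 c.py
python3 -m handwheel '[[0,0,0,-0.05,0,0,0],[0,0,0,-0.1,0,0,0],[0,0,0,-0.11,0,0,0],[0,0,0,-0.11,0,0,0],[0,0,0,-0.11,0,0,0],[0,0,0,-0.11,0,0,0],[0,0,0,-0.11,0,0,0],[0,0,0,-0.08,0.004,0,0]]' >/dev/null
python3 -m handwheel '[[0,0,0,-0.05,0,0,0],[0,0,0,0,0,0,0],[0,0,0,0,0,0,0],[0,0,0,0,0,0,0],[0,0,0,0,0,0,0],[0,0,0,0,0,0,0],[0,0,0,0,0,0,0],[0,0,0,0,0,0,0]]'
python3 c.py;python3 -c "
from h import *
go([.6132,.0450,.085],1.439-np.pi/2)"
```

```text
far lower edge, tool x mm 115.15503681035335 -> centre offset x 1.6550368103533515 skew 0.00017168782151869014
80 [[101.0, -65.7], [101.1, 66.3]] mid 0.3041559875677849
120 [[83.3, -65.5], [83.4, 66.1]] mid 0.31357389052357604
160 [[64.4, -65.3], [64.5, 66.5]] mid 0.5737749000324852
200 [[44.1, -65.7], [44.2, 66.3]] mid 0.3335731746819878
time_s: 64.55
eef_pos: [0.6131, 0.0458, 0.149]
eef_rot: [0.0, 0.753, 0.658, 0.0]
wrist_force: [-0.1, -0.9, -1.9]
opening: 0.148
grasp_force: 58.8
far lower edge, tool x mm 114.98168440390276 -> centre offset x 1.4816844039027615 skew 0.0007313276001306916
80 [[100.9, -65.8], [101.0, 65.7]] mid -0.008834773558709375
120 [[83.3, -65.6], [83.4, 65.6]] mid 0.002644992648272171
160 [[64.4, -65.9], [64.5, 65.9]] mid 0.014812735154287604
200 [[44.2, -65.7], [44.3, 65.8]] mid 0.028004534373841927
turn [ 0.     -0.     -0.0009] then shift [-0.0022  0.0007  0.2133] mm [-0.7  0.2 64. ] min rows 1.0 2.0 q6 0.02
```

```bash

python3 -m handwheel '[[0,0,-0.001,-0.002,0.001,0.03,0],[0,0,0,0,0,0.07,0],[0,0,0,0,0,0.07,0],[0,0,0,0,0,0.04,0],[0,0,0,0,0,0.015,0],[0,0,0,0,0,0,0],[0,0,0,0,0,0,0],[0,0,0,0,0,0,0]]' |grep -E 'eef_pos|wrist'
for i in 1 2; do python3 -m handwheel '[[0,0,0,0,0,0.005,0],[0,0,0,0,0,0.005,0],[0,0,0,0,0,0.005,0],[0,0,0,0,0,0,0],[0,0,0,0,0,0,0],[0,0,0,0,0,0,0],[0,0,0,0,0,0,0],[0,0,0,0,0,0,0]]' |grep -E 'eef_pos|wrist';done
```

```text
eef_pos: [0.6142, 0.0447, 0.0827]
wrist_force: [0.1, 0.4, -3.8]
eef_pos: [0.6133, 0.0448, 0.077]
wrist_force: [0.1, -0.6, -3.8]
eef_pos: [0.6134, 0.0448, 0.0726]
wrist_force: [0.0, -0.3, -2.7]
```

Entering cleanly; about 2 mm to go.

```bash

for i in 1 2; do python3 -m handwheel '[[0,0,0,0,0,0.004,0],[0,0,0,0,0,0.004,0],[0,0,0,0,0,0,0],[0,0,0,0,0,0,0],[0,0,0,0,0,0,0],[0,0,0,0,0,0,0],[0,0,0,0,0,0,0],[0,0,0,0,0,0,0]]' |grep -E 'eef_pos|wrist|rot';done
```

```text
eef_pos: [0.6133, 0.0448, 0.0701]
eef_rot: [-0.0, 0.752, 0.659, -0.0]
wrist_force: [-0.3, -0.5, -2.8]
eef_pos: [0.6134, 0.0448, 0.0699]
eef_rot: [0.0, 0.752, 0.659, -0.0]
wrist_force: [-7.8, -1.1, 14.9]
```

```bash

python3 -m handwheel '[[0,0,0,0,0,-0.006,0],[0,0,0,0,0,0,0],[0,0,0,0,0,0,1],[0,0,0,0,0,0,1],[0,0,0,0,0,0,1],[0,0,0,0,0,0,1],[0,0,0,0,0,0,1],[0,0,0,0,0,0,1]]' |grep -E 'eef_pos|wrist|open'
python3 -m handwheel '[[0,0,0,0,0,-0.04,1],[0,0,0,0,0,-0.08,1],[0,0,0,0,0,-0.12,1],[0,0,0,0,0,-0.12,1],[0,0,0,0,0,-0.12,1],[0,0,0,0,0,-0.1,1],[0,0,0,0,0,0,1],[0,0,0,0,0,0,1]]' |grep -E 'eef_pos|wrist|open'
python3 - <<'E'
from h import *
im,m=cam("wrist","w13.png");H,S,V=cv2.split(cv2.cvtColor(im,cv2.COLOR_BGR2HSV))
g=np.zeros_like(V);u,v=proj(m,[.613,.045,.083]).astype(int);sl=(slice(v-75,v+75),slice(u-25,u+25));g[sl]=V[sl]<60
for b in blobs(g): print("grip@.083",rect(ray(m,b[:,0],.083)))
for b in blobs((H>100)&(H<130)&(S>120)&(V>60),500): print("cover@.032",rect(ray(m,b[:,0],.032)))
y=(H>22)&(H<34)&(S>150)&(V>70);print("yellow px",[cv2.contourArea(b) for b in blobs(y,20)])
E
```

```text
eef_pos: [0.6133, 0.0448, 0.0694]
wrist_force: [-0.9, -0.7, -1.0]
opening: 1.004
eef_pos: [0.6137, 0.0448, 0.2451]
wrist_force: [0.5, -0.3, -0.4]
opening: 1.003
grip@.083 (array([0.61418079, 0.04728032]), [np.float32(90.53304), np.float32(12.303205)], np.float32(1.4340523))
cover@.032 (array([0.6134588 , 0.04337793]), [np.float32(232.04633), np.float32(128.38155)], np.float32(1.4397281))
yellow px []
```

View pics/w13.png

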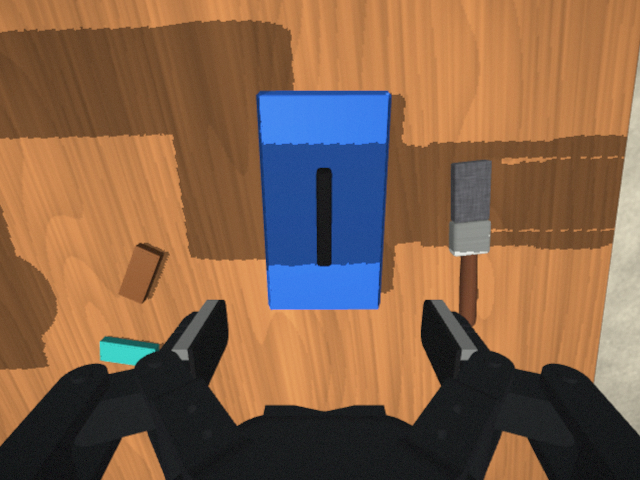

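The cover is seated square over the station at (325,203), matching its starting measurements, and no yellow rim shows. The robot is clear, so I'm handing in.

```bash
python3 -c "
from bench import ctrl
print(ctrl.hand_in())"
```

```text
the job is handed in; nothing more can be done
None
```

Job handed in, with no verdict returned: the green, red and orange plates (no white one was on the bench) are pressed flush in three bays, the cover is back on and measures square and fully down, and the oil bottle, bowl and brush were not touched.

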